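One toy wheel from the dispenser

ROBOT

A 6-joint arm with a two-finger parallel gripper is mounted at the origin on the work surface. World frame = base frame: x ahead of the robot, y to its left, z up, the work surface at z = 0. Lengths are in mm, angles in rad, forces in N, time in s.
With the tool pointing down it reaches from about 300 to 950 mm from the base axis. Payload 3.1 kg.
Tool frame: the origin (TCP) lies at the very end of the fingers, on their centre line; the grasp point (between the pads) lies 19 mm behind it (manip.hold_point_z is the distance from the TCP to the grasp point, in mm); z points along the fingers, x is the direction in which the jaws open and shut, and the axes are right-handed (so a half turn about z gives the same grasp; the last joint's range is limited). The gripper opens to 85 mm and grips with 20 to 120 N. Pads are 22 mm wide; open, the fingers measure 114 mm over their backs; the gripper's body (76 mm by 85 mm) begins 54 mm behind the grasp point. The pads swing forward as they close: fully open they stand 13 mm farther back than shut.
Start: joints at [-1.225, 0.308, 1.634, -0, 1.2, -0.07], TCP at [252.426, -571.763, 231.272] pointing down, gripper open.
Joint ranges: [-3.06, 3.06], [-0.79, 1.96], [0.05, 2.63], [-1.19, 4.34], [0.05, 2.64], [-2.94, 2.94]. Speed limits (rad/s): [2.79, 2.79, 3.14, 3.14, 3.14, 3.14].

INTERFACE

Orientations are given as a unit quaternion [x, y, z, w].
In Python, from plant import read_state, vision, job, manip gives the robot as it stands.
- The arm moves only by the tool carry_out, never from a script. Its argument "plan" is a list of rows, each an object of numbers: "tx", "ty", "tz": the shift along the tool's x, y, z in mm; "wx", "wy", "wz": the turn, a rotation vector about the tool's x, y, z in degrees; "jaw": the finger opening in mm, from 0 to 85.4. A call has 1 to 20 rows; each row is the pose to reach, as a shift and turn from the pose commanded when the call began, along the tool's axes at that moment; what a row does not reach only later rows make up. A row lasts 1/8 s, in which the tool goes at most 62.5 mm and 10.7 degrees, less where a joint would pass 70% of its speed; a pose out of reach is approached as far as the arm can. A call with a gripper value outside its range is refused whole. The fingers move at their own pace and stop on an object; "grip_force" is the grip in N (left out, the last holds). Time passes only in rows, so rows that repeat a pose let the fingers close. It gives the time, the measured TCP pose, the force and the opening at its end, in the units of the state.
- read_state(): the state, without advancing time (a new reading comes with each control period).
- vision.get_image(name): name is "scene" or "top" or "wrist"; returns the picture (384x512x3 uint8, blue, green, red); there is no depth.
- vision.camera_model(name): a dict with "vertical_fov" (degrees; the focal length in pixels is half the picture's height over the tangent of half this angle, whatever the lens; pixels are square), "cx", "cy" (the principal point, pixels), "rvec" (rotation vector, rad) and "tvec" (3), from world to camera coordinates, as OpenCV has them. Camera axes: x right, y down, z forward; pixel columns grow to the right and rows downward; lengths in mm; the calibration is good to about 2 mm. A picture is of the moment at which its call begins: read the wrist's pose just before it. camera_model takes no time and is no camera call; for the wrist camera it gives the pose at the moment of the call.
- job.job_done(): hands the job in, once; it reports no verdict.
The state is a dict: "time": time; "qpos": joint angles; "joint_vel": joint speeds; "tau": joint torques, N m; "tcp_pos": TCP position; "tool_rot": TCP orientation; "ft_force": force on the tool from outside, world axes, zero at the start; "ft_torque": the same for the moment, N m; "finger_gap": opening from 0.0 (shut) to 1.0 (fully open).
Only numpy, scipy, OpenCV 4.12 (cv2) and the standard library are available. Lean on these libraries where they do the work, as an engineer would, in place of code of your own. Each camera call takes 0.05 s, during which the arm holds its last target. There are 200 camera calls.

TASK

Press the red plunger of the wheel dispenser once, all the way down, and let it come up again so that a single wooden wheel comes out; then push that wheel along the bench, with the fingers only, until it lies flat and wholly inside the green circle. Do not pick the wheel up or tip it, leave the other wheels in the dispenser, and leave everything else where it stands.

Things in the scene. Friction and masses are not known exactly. Their poses are not given: they have to be found in the camera images.
- dispenser: blue spring-return wheel dispenser fixed to the bench. Origin on the bench under the axis of its upright square magazine (56 x 58 outside, 42 high, open top, clear front, holds the stack of wheels). Its own -x axis points out of the outlet. Behind the magazine (+x) its body, 58 wide, 36 high, reaches 130 behind the origin; two feet 4 high reach 51 to either side. Bottomless: wheels slide on the bench
- outlet (a point): middle of the outlet slot at bench level, on the outer front face, 27 in front (-x) of the dispenser's origin; slot 16 high, 48 wide. As the plunger goes down a shuttle pushes the bottom wheel out until its centre lies about 67 beyond this point (some mm more if pressed fast), flat on the bench; as it rises the shuttle goes back and the next wheel drops
- plunger_top (a point): centre of the top of the red plunger cap, a nearly flat disc 38 dia and 13 thick on a vertical stem, 75 behind the dispenser's origin, 87 above the bench when up, 57 when fully down
- plunger (a joint): downward travel of the plunger in m: 0 up, 0.030 fully down (hard stop). A spring takes 3 N to start and about 7 N at the bottom, and lifts it again when let go
- wheel_a: bottom wheel of the stack, the one that will come out: plain dark brown wooden disc with a pale hub 44 dia, 12 thick, about 16 g, lying flat; origin at the centre of its underside, z up
- wheel_b: second wheel from the bottom in the magazine, same make
- wheel_c: top wheel of the three, same make; its top is 36 above the bench
- spot: green circle with white edge painted on the bench, 100 dia over the edge, flush (nothing to feel), origin at its centre; to the left or the right of the dispenser
- tub: bystander: clear plastic tub of brass screws, 110 x 100 x 60 high, 0.9 kg; origin under its centre; stands on the opposite side of the dispenser from the green circle
- car: bystander: wooden toy car body with blue cab, without wheels, 120 x 45 x 52 high, origin under its centre, x along its length
- glue: bystander: white glue bottle with orange cap, 56 dia, 150 high, origin under its centre
- offcut: bystander: pine offcut lying flat, 130 x 45 x 19 high, origin under its centre, x along its length
- driver: bystander: screwdriver with yellow handle lying along its own x axis, about 200 long, under 40 high, origin on the bench under it
- mug: bystander: blue cup, 76 dia, 90 high, origin under its centre
Things that resemble listed ones, but are neither listed nor needed, are in the scene too. Leave any orange look-alike of the dispenser alone. What is shaped like the wheel_c but turquoise is not meant.

How it is judged:
By the outcome, as a careful person would: the job done as asked, in the order asked, and still so for the second after the job is handed in, with the robot touching nothing.
It also fails if it takes over 48 s, if anything falls off the work surface, if the arm or the gripper's body presses on something with over 40 N, if the wrist force passes 120 N, or if a joint passes its speed limit or range.

## Working session

There is one attempt and no reset: what is moved stays moved. The work goes in short steps, Python scripts to look and compute and a tool call to move; the robot and the scene stay as the last step left them, time stands still between calls to the robot, and variables do not carry over. Pictures are saved under pics/ and viewed, about 8 in all and at most 12, crops included, and the job is handed in when it is done.

Besides the shell and the picture viewer there is one more tool, called after "Request:" as name(argument=value, ...) on one line, values as JSON. carry_out: Moves the arm, as the interface text tells. Its arguments: {"type":"object","properties":{"plan":{"type":"array","items":{"type":"object","properties":{"tx":{"type":"number"},"ty":{"type":"number"},"tz":{"type":"number"},"wx":{"type":"number"},"wy":{"type":"number"},"wz":{"type":"number"},"jaw":{"type":"number"}}}},"grip_force":{"type":"number"}},"required":["plan"]}

```bash
ls; mkdir -p pics; cat > h.py <<'E'
import numpy as np, cv2
from plant import read_state, vision, job, manip
def cam(n):
    m=vision.camera_model(n); f=192/np.tan(np.radians(m["vertical_fov"])/2)
    K=np.array([[f,0,m["cx"]],[0,f,m["cy"]],[0,0,1]]); R=cv2.Rodrigues(np.array(m["rvec"],float))[0]
    return K,R,np.array(m["tvec"],float).reshape(3),m
def px2w(n,u,v,z,c=None):
    K,R,t,m=c or cam(n); d=R.T@np.linalg.solve(K,[u,v,1]); C=-R.T@t
    return C+d*(z-C[2])/d[2]
def w2px(n,p,c=None):
    K,R,t,m=c or cam(n); q=K@(R@np.array(p,float)+t); return q[:2]/q[2]
E
python3 - <<'E'
from h import *
for n in("scene","top"):
    im=vision.get_image(n); cv2.imwrite(f"pics/{n}0.png",im)
    print(n,vision.camera_model(n))
a=cv2.imread("pics/top0.png");cv2.imwrite("pics/top0b.png",cv2.resize(a,(800,600),interpolation=cv2.INTER_CUBIC))
print(read_state())
E
```

```text
pics
scene {'vertical_fov': 55.98267130642032, 'cx': 255.71601861311152, 'cy': 190.97774253017997, 'rvec': array([ 1.69554684,  1.73239269, -0.79862799]), 'tvec': array([  10.61802632, -258.87129246, 1427.28989431])}
top {'vertical_fov': 51.99094245729211, 'cx': 252.3469930453265, 'cy': 187.08240103524577, 'rvec': array([ 2.1717365 , -2.12385717,  0.14920895]), 'tvec': array([ -7.18852245, 488.69155498, 927.22475518])}
{'time': 0.1, 'qpos': array([-1.22470453e+00,  3.08947910e-01,  1.63502673e+00, -4.78182449e-05,
        1.19971066e+00, -6.96837954e-02]), 'joint_vel': array([-1.55382809e-05, -4.45906061e-04, -3.86191748e-03, -9.25292610e-04,
       -1.32604449e-05, -1.35262700e-03]), 'tau': array([-1.07181546e-03, -4.16406977e+01, -2.77643895e+01, -1.81018222e-04,
        4.05319632e-03,  1.75515129e-05]), 'tcp_pos': array([ 252.15898877, -571.07269312,  230.15874344]), 'tool_rot': array([ 8.37828720e-01, -5.45932175e-01, -8.48164199e-04, -6.13112688e-04]), 'ft_force': array([-0.81618585,  0.31717257,  0.48283719]), 'ft_torque': array([-0.01378171,  0.03035325,  0.0240766 ]), 'finger_gap': 1.0058828481188642}
```

View pics/top0b.png

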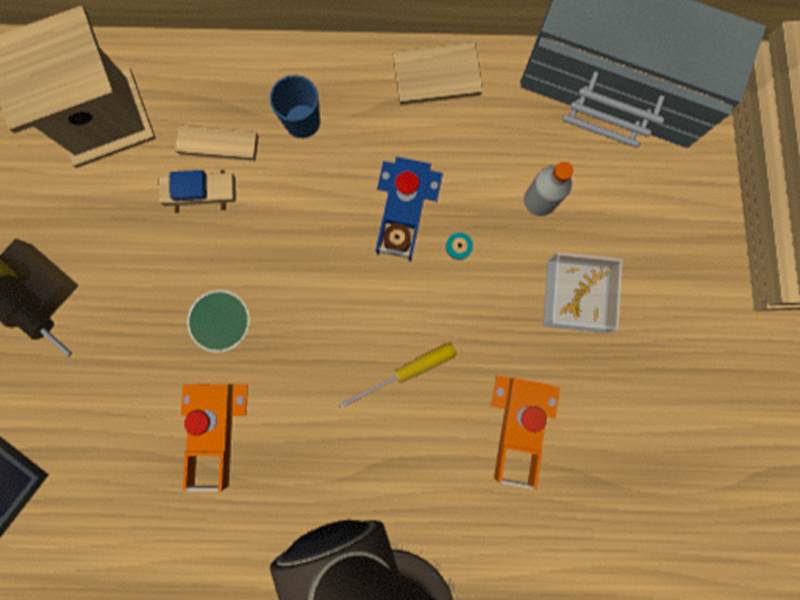

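View pics/scene0.png

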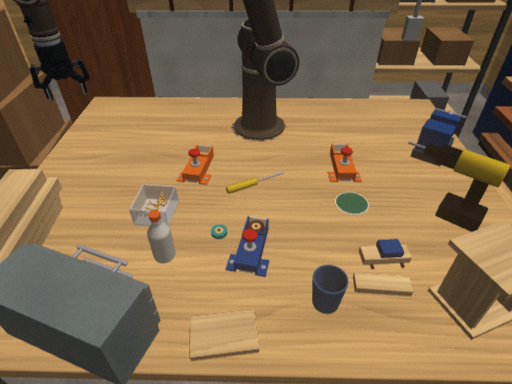

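The top view (800-px frame) shows the blue dispenser with its cap at about (406,183), magazine (397,238) and outlet facing down the picture. The green circle is at (218,321). The screwdriver lies at (340–455, 345–405). I'll enlarge the dispenser and circle.

```bash
python3 - <<'E'
from h import *
a=cv2.imread("pics/top0.png")
c=a[90:270,110:310]; cv2.imwrite("pics/crop1.png",cv2.resize(c,None,fx=3.33,fy=3.33,interpolation=cv2.INTER_CUBIC)[:600])
hsv=cv2.cvtColor(a,cv2.COLOR_BGR2HSV)
def cent(m,box):
    k=np.zeros(m.shape,np.uint8);x0,y0,x1,y1=box;k[y0:y1,x0:x1]=m[y0:y1,x0:x1]
    n,l,s,ce=cv2.connectedComponentsWithStats(k);i=1+np.argmax(s[1:,4]);return ce[i],s[i]
g=cent(cv2.inRange(hsv,(50,60,30),(85,255,255)),(110,170,170,240)); print("spot",g,px2w("top",*g[0],0))
r=cv2.inRange(hsv,(0,170,80),(6,255,255))|cv2.inRange(hsv,(172,170,80),(180,255,255))
p=cent(r,(240,100,285,135)); print("cap",p,px2w("top",*p[0],82))
E
```

```text
spot (array([139.15976331, 204.95759369]), array([ 121,  187,   37,   36, 1014], dtype=int32)) [441.86176824 287.30095102   0.        ]
cap (array([260.06024096, 116.55421687]), array([253, 110,  15,  14, 166], dtype=int32)) [651.89931593 -11.0204002   82.        ]
```

View pics/crop1.png

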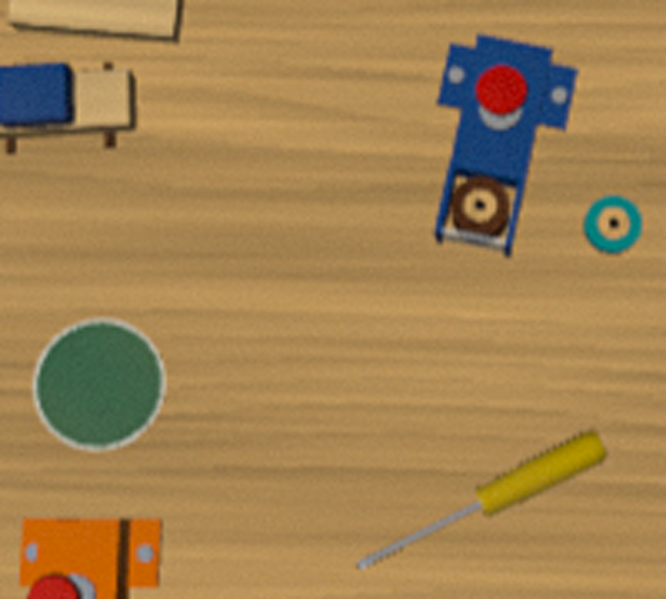

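The crop shows the stack's top wheel hub at (480,205), cap at (501,90), flat green circle at (99,384) and screwdriver tip at (360,566). The path from the outlet to the circle is clear.

```bash
python3 - <<'E'
from h import *
f=lambda u,v,z:px2w("top",110+u/3.33,90+v/3.33,z)
w=f(480,205,36);c=px2w("top",260.06,116.55,84)
print("wheel",w,"cap",c); d=(c-w)[:2];L=np.hypot(*d);print(L,np.degrees(np.arctan2(d[1],d[0])))
u=d/L
feetl,feetr=f(456,74,4),f(559,95,4);e=(feetl-feetr)[:2];print("feet",feetl,feetr,np.degrees(np.arctan2(e[1],e[0]))-90,np.hypot(*e))
print("mag front corners",f(438,238,4),f(509,254,4))
print("exit",w[:2]-u*94)
print("spot edge", f(36,384,0),f(164,384,0),f(99,319,0),f(99,449,0))
print("tip",f(360,566,3),f(605,455,15),f(590,430,30),"turq",f(613,224,12))
s=read_state();from scipy.spatial.transform import Rotation as R
print(R.from_quat(s["tool_rot"]).as_matrix().round(4),manip.hold_point_z)
E
```

```text
wheel [577.15719306   1.23869369  36.        ] cap [651.25157802 -10.99376086  84.        ]
75.09734233845047 -9.37456496350201
feet [688.42900049  22.17264438   4.        ] [673.3062788  -58.12697756   4.        ] -10.665515641822083 81.71123542485806
mag front corners [558.1690098   32.76953972   4.        ] [546.94519172 -21.67513211   4.        ]
exit [484.41260359  16.550164  ]
spot edge [439.93231709 333.35951647   0.        ] [442.08603371 236.7554374    0.        ] [490.51419818 288.89999946   0.        ] [392.15474357 282.76689891   0.        ]
tip [310.36911576  83.91942155   3.        ] [395.49467951 -95.03731208  15.        ] [412.74815385 -82.48604028  30.        ] turq [570.29069728 -99.94819828  12.        ]
[[ 4.039e-01 -9.148e-01 -8.000e-04]
 [-9.148e-01 -4.039e-01  2.000e-03]
 [-2.100e-03 -1.000e-04 -1.000e+00]] 18.700000000000003
```

Request:
carry_out(plan=[{"tx":-352,"ty":-591,"tz":0,"wz":-75,"jaw":0},{"tx":-352,"ty":-591,"tz":0,"wz":-75,"jaw":0},{"tx":-352,"ty":-591,"tz":0,"wz":-75,"jaw":0},{"tx":-352,"ty":-591,"tz":0,"wz":-75,"jaw":0},{"tx":-352,"ty":-591,"tz":0,"wz":-75,"jaw":0},{"tx":-352,"ty":-591,"tz":0,"wz":-75,"jaw":0},{"tx":-352,"ty":-591,"tz":0,"wz":-75,"jaw":0},{"tx":-352,"ty":-591,"tz":0,"wz":-75,"jaw":0},{"tx":-352,"ty":-591,"tz":0,"wz":-75,"jaw":0},{"tx":-352,"ty":-591,"tz":0,"wz":-75,"jaw":0},{"tx":-352,"ty":-591,"tz":0,"wz":-75,"jaw":0},{"tx":-352,"ty":-591,"tz":0,"wz":-75,"jaw":0},{"tx":-352,"ty":-591,"tz":0,"wz":-75,"jaw":0},{"tx":-352,"ty":-591,"tz":0,"wz":-75,"jaw":0},{"tx":-352,"ty":-591,"tz":60,"wz":-75,"jaw":0},{"tx":-352,"ty":-591,"tz":110,"wz":-75,"jaw":0},{"tx":-352,"ty":-591,"tz":110,"wz":-75,"jaw":0}])

```text
validation failed for argument at $.pl...
```

Request:
carry_out(plan=[{"tx":-352.0,"ty":-591.0,"tz":0.0,"wx":0.0,"wy":0.0,"wz":-75.0,"jaw":0.0}])

```text
time: 0.22
tcp_pos: [287.2, -522.9, 230.7]
tool_rot: [0.885, -0.465, 0.0, 0.001]
ft_force: [1.4, 0.2, 0.0]
finger_gap: 0.819
```

```bash
python3 -c "
from h import *
s=read_state();print(s['time'],s['tcp_pos'],s['finger_gap'])"
```

```text
0.225 [ 287.2012477  -522.89173682  230.74090819] 0.8192120741840038
```

Request:
carry_out(plan=[{"tx":-215.0,"ty":-587.0,"tz":0.0,"wx":0.0,"wy":0.0,"wz":-64.4,"jaw":0.0},{"tx":-215.0,"ty":-587.0,"tz":0.0,"wx":0.0,"wy":0.0,"wz":-64.4,"jaw":0.0},{"tx":-215.0,"ty":-587.0,"tz":0.0,"wx":0.0,"wy":0.0,"wz":-64.4,"jaw":0.0},{"tx":-215.0,"ty":-587.0,"tz":0.0,"wx":0.0,"wy":0.0,"wz":-64.4,"jaw":0.0},{"tx":-215.0,"ty":-587.0,"tz":0.0,"wx":0.0,"wy":0.0,"wz":-64.4,"jaw":0.0},{"tx":-215.0,"ty":-587.0,"tz":0.0,"wx":0.0,"wy":0.0,"wz":-64.4,"jaw":0.0},{"tx":-215.0,"ty":-587.0,"tz":0.0,"wx":0.0,"wy":0.0,"wz":-64.4,"jaw":0.0},{"tx":-215.0,"ty":-587.0,"tz":0.0,"wx":0.0,"wy":0.0,"wz":-64.4,"jaw":0.0},{"tx":-215.0,"ty":-587.0,"tz":0.0,"wx":0.0,"wy":0.0,"wz":-64.4,"jaw":0.0},{"tx":-215.0,"ty":-587.0,"tz":0.0,"wx":0.0,"wy":0.0,"wz":-64.4,"jaw":0.0},{"tx":-215.0,"ty":-587.0,"tz":0.0,"wx":0.0,"wy":0.0,"wz":-64.4,"jaw":0.0},{"tx":-215.0,"ty":-587.0,"tz":0.0,"wx":0.0,"wy":0.0,"wz":-64.4,"jaw":0.0},{"tx":-215.0,"ty":-587.0,"tz":60.0,"wx":0.0,"wy":0.0,"wz":-64.4,"jaw":0.0},{"tx":-215.0,"ty":-587.0,"tz":110.0,"wx":0.0,"wy":0.0,"wz":-64.4,"jaw":0.0},{"tx":-215.0,"ty":-587.0,"tz":110.0,"wx":0.0,"wy":0.0,"wz":-64.4,"jaw":0.0},{"tx":-215.0,"ty":-587.0,"tz":110.0,"wx":0.0,"wy":0.0,"wz":-64.4,"jaw":0.0}])

```text
time: 2.22
tcp_pos: [650.9, -11.9, 123.1]
tool_rot: [0.997, 0.077, 0.001, 0.0]
ft_force: [1.1, 1.0, 0.6]
finger_gap: 0.002
```

```bash
python3 - <<'E'
from h import *
s=read_state();print(s['time'],s['tcp_pos'],s['tool_rot'],s['finger_gap'],s['ft_force'])
c=cam("wrist");im=vision.get_image("wrist");cv2.imwrite("pics/w1.png",im)
for p in [(651,-11,87),(577,1,36),(s['tcp_pos'])]:print(p,w2px("wrist",p,c))
E
```

```text
2.225 [650.93046449 -11.94232845 123.08308994] [9.96997678e-01 7.74227370e-02 1.13525058e-03 2.48851713e-04] 0.002067251013412176 [1.06380074 1.00796848 0.55987724]
(651, -11, 87) [251.13555125 231.79151788]
(577, 1, 36) [151.33510802 172.71783767]
[650.93046449 -11.94232845 123.08308994] [251.21176837 264.18617581]
```

View pics/w1.png

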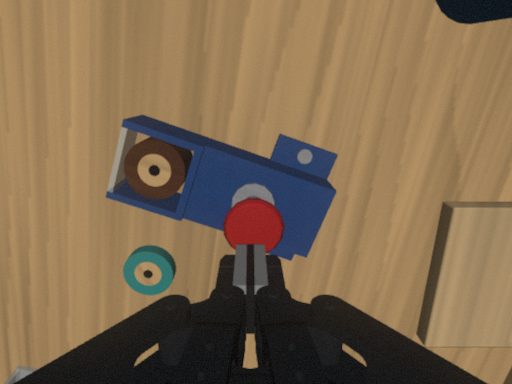

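Cap centre about (253,227), within 3 mm of the prediction. The stack is at (155,170), also as predicted. Pressing now.

Request:
carry_out(plan=[{"tx":1.0,"ty":-2.0,"tz":28.0,"wx":0.0,"wy":0.0,"wz":0.0,"jaw":0.0},{"tx":1.0,"ty":-2.0,"tz":35.0,"wx":0.0,"wy":0.0,"wz":0.0,"jaw":0.0},{"tx":1.0,"ty":-2.0,"tz":40.0,"wx":0.0,"wy":0.0,"wz":0.0,"jaw":0.0},{"tx":1.0,"ty":-2.0,"tz":45.0,"wx":0.0,"wy":0.0,"wz":0.0,"jaw":0.0},{"tx":1.0,"ty":-2.0,"tz":50.0,"wx":0.0,"wy":0.0,"wz":0.0,"jaw":0.0},{"tx":1.0,"ty":-2.0,"tz":55.0,"wx":0.0,"wy":0.0,"wz":0.0,"jaw":0.0},{"tx":1.0,"ty":-2.0,"tz":59.0,"wx":0.0,"wy":0.0,"wz":0.0,"jaw":0.0},{"tx":1.0,"ty":-2.0,"tz":63.0,"wx":0.0,"wy":0.0,"wz":0.0,"jaw":0.0},{"tx":1.0,"ty":-2.0,"tz":65.0,"wx":0.0,"wy":0.0,"wz":0.0,"jaw":0.0},{"tx":1.0,"ty":-2.0,"tz":65.0,"wx":0.0,"wy":0.0,"wz":0.0,"jaw":0.0}])

```text
time: 3.52
tcp_pos: [651.6, -8.8, 58.7]
tool_rot: [0.997, 0.078, 0.001, 0.0]
ft_force: [-3.9, -0.8, 6.5]
finger_gap: 0.0
```

Request:
carry_out(plan=[{"tx":0.0,"ty":0.0,"tz":2.0,"wx":0.0,"wy":0.0,"wz":0.0,"jaw":0.0},{"tx":0.0,"ty":0.0,"tz":3.0,"wx":0.0,"wy":0.0,"wz":0.0,"jaw":0.0},{"tx":0.0,"ty":0.0,"tz":3.0,"wx":0.0,"wy":0.0,"wz":0.0,"jaw":0.0}])

```text
time: 3.9
tcp_pos: [651.6, -8.8, 56.8]
tool_rot: [0.997, 0.078, 0.001, 0.0]
ft_force: [-5.3, -0.7, 11.4]
finger_gap: -0.001
```

Request:
carry_out(plan=[{"tx":0.0,"ty":0.0,"tz":1.5,"wx":0.0,"wy":0.0,"wz":0.0,"jaw":0.0},{"tx":0.0,"ty":0.0,"tz":1.5,"wx":0.0,"wy":0.0,"wz":0.0,"jaw":0.0}])

```text
time: 4.15
tcp_pos: [651.7, -8.8, 56.7]
tool_rot: [0.997, 0.078, 0.0, 0.0]
ft_force: [-8.6, -0.5, 17.4]
finger_gap: 0.004
```

Hard stop confirmed: the force rises with no further motion. Letting it come up.

Request:
carry_out(plan=[{"tx":0.0,"ty":0.0,"tz":-8.0,"wx":0.0,"wy":0.0,"wz":0.0,"jaw":0.0},{"tx":0.0,"ty":0.0,"tz":-16.0,"wx":0.0,"wy":0.0,"wz":0.0,"jaw":0.0},{"tx":0.0,"ty":0.0,"tz":-24.0,"wx":0.0,"wy":0.0,"wz":0.0,"jaw":0.0},{"tx":0.0,"ty":0.0,"tz":-32.0,"wx":0.0,"wy":0.0,"wz":0.0,"jaw":0.0},{"tx":0.0,"ty":0.0,"tz":-40.0,"wx":0.0,"wy":0.0,"wz":0.0,"jaw":0.0},{"tx":0.0,"ty":0.0,"tz":-80.0,"wx":0.0,"wy":0.0,"wz":0.0,"jaw":0.0},{"tx":0.0,"ty":0.0,"tz":-100.0,"wx":0.0,"wy":0.0,"wz":0.0,"jaw":0.0},{"tx":0.0,"ty":0.0,"tz":-100.0,"wx":0.0,"wy":0.0,"wz":0.0,"jaw":30.0}])

```text
time: 5.15
tcp_pos: [652.4, -8.6, 153.9]
tool_rot: [0.997, 0.078, 0.002, 0.0]
ft_force: [-0.0, -0.4, 0.1]
finger_gap: 0.198
```

```bash
python3 - <<'E'
from h import *
s=read_state();print(s['time'],s['tcp_pos'],s['finger_gap'],s['ft_force'])
c=cam("wrist");im=vision.get_image("wrist");cv2.imwrite("pics/w2.png",im)
t=vision.get_image("top");cv2.imwrite("pics/top2.png",t)
print(w2px("wrist",(484,17,12),c),w2px("top",(484,17,12)),w2px("wrist",(577,1,24),c))
t2=cv2.resize(t[60:260,100:320],None,fx=2.2,fy=2.2,interpolation=cv2.INTER_CUBIC)
v=np.zeros((440,800,3),np.uint8);v[:,:484]=t2[:,:484];w=im[60:380,0:316];v[:320,484:]=w;cv2.imwrite("pics/v2.png",v)
E
```

```text
5.15 [652.38274829  -8.62794148 153.88632276] 0.19761432765104545 [-0.02363835 -0.41524153  0.08522043]
[ 58.28982175 125.81382711] [246.98186834 190.09179625] [163.29256087 163.76604728]
```

View pics/v2.png

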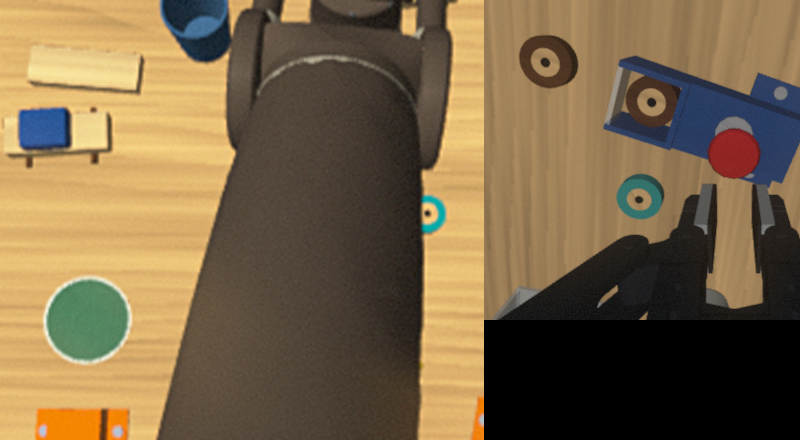

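The wheel is out: flat, hub at wrist pixel (61,122), within a few mm of the prediction. The plunger is up and the second wheel is in the magazine. Moving behind the wheel for a closer measurement.

Request:
carry_out(plan=[{"tx":-162.0,"ty":-2.0,"tz":0.0,"wx":0.0,"wy":0.0,"wz":0.0,"jaw":30.0},{"tx":-162.0,"ty":-2.0,"tz":0.0,"wx":0.0,"wy":0.0,"wz":0.0,"jaw":30.0},{"tx":-162.0,"ty":-2.0,"tz":0.0,"wx":0.0,"wy":0.0,"wz":0.0,"jaw":30.0},{"tx":-162.0,"ty":-2.0,"tz":40.0,"wx":0.0,"wy":0.0,"wz":0.0,"jaw":30.0},{"tx":-162.0,"ty":-2.0,"tz":60.0,"wx":0.0,"wy":0.0,"wz":0.0,"jaw":30.0},{"tx":-162.0,"ty":-2.0,"tz":60.0,"wx":0.0,"wy":0.0,"wz":0.0,"jaw":30.0},{"tx":-162.0,"ty":-2.0,"tz":60.0,"wx":0.0,"wy":0.0,"wz":0.0,"jaw":30.0}])

```text
time: 6.12
tcp_pos: [490.3, -31.8, 91.6]
tool_rot: [0.997, 0.078, -0.0, -0.0]
ft_force: [-0.3, 0.4, -0.0]
finger_gap: 0.353
```

```bash
python3 - <<'E'
from h import *
s=read_state();print(s['time'],s['tcp_pos'],s['finger_gap'],s['ft_force'])
c=cam("wrist");im=vision.get_image("wrist");cv2.imwrite("pics/w3.png",im)
print(c[3]);print(w2px("wrist",(486,21,12),c))
E
```

```text
6.125 [490.34517243 -31.82533658  91.57058938] 0.35313780251867377 [-0.2763789   0.37033037 -0.04964405]
{'vertical_fov': 60.69989581262814, 'cx': 249.9247685722064, 'cy': 196.0388422891963, 'rvec': array([-2.81752836, -0.22016039, -0.03600012]), 'tvec': array([-478.8696928 ,  -97.3676843 ,  213.54155935])}
[256.64157297 133.8030444 ]
```

View pics/w3.png

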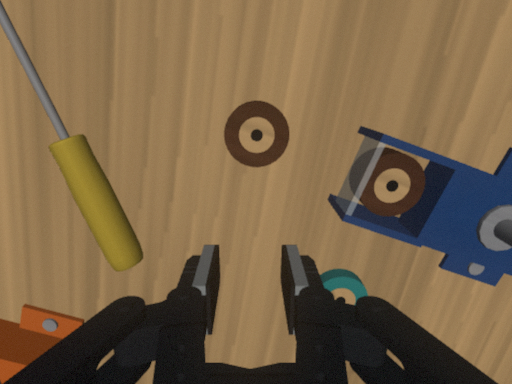

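The wheel's hub is at (256,135), so it is at about (485.5, 20), flat and clear. The other wheels are in the magazine. Descending behind it.

Request:
carry_out(plan=[{"tx":3.0,"ty":0.0,"tz":40.0,"wx":0.0,"wy":0.0,"wz":0.0,"jaw":30.0},{"tx":3.0,"ty":0.0,"tz":75.0,"wx":0.0,"wy":0.0,"wz":0.0,"jaw":30.0},{"tx":3.0,"ty":0.0,"tz":87.0,"wx":0.0,"wy":0.0,"wz":0.0,"jaw":30.0},{"tx":3.0,"ty":0.0,"tz":89.0,"wx":0.0,"wy":0.0,"wz":0.0,"jaw":30.0},{"tx":3.0,"ty":0.0,"tz":89.0,"wx":0.0,"wy":0.0,"wz":0.0,"jaw":30.0}])

```text
time: 6.8
tcp_pos: [494.7, -31.6, 4.0]
tool_rot: [0.997, 0.078, 0.001, 0.0]
ft_force: [0.0, -0.7, 0.0]
finger_gap: 0.349
```

Request:
carry_out(plan=[{"tx":-1.0,"ty":0.0,"tz":2.0,"wx":0.0,"wy":0.0,"wz":0.0,"jaw":30.0},{"tx":-1.0,"ty":-8.0,"tz":2.0,"wx":0.0,"wy":0.0,"wz":0.0,"jaw":30.0},{"tx":-1.0,"ty":-16.0,"tz":2.0,"wx":0.0,"wy":0.0,"wz":0.0,"jaw":30.0},{"tx":-1.0,"ty":-23.0,"tz":2.0,"wx":0.0,"wy":0.0,"wz":0.0,"jaw":30.0},{"tx":-1.0,"ty":-29.0,"tz":2.0,"wx":0.0,"wy":0.0,"wz":0.0,"jaw":30.0},{"tx":-1.0,"ty":-35.0,"tz":2.0,"wx":0.0,"wy":0.0,"wz":0.0,"jaw":30.0},{"tx":-1.0,"ty":-40.0,"tz":2.0,"wx":0.0,"wy":0.0,"wz":0.0,"jaw":30.0},{"tx":-1.0,"ty":-40.0,"tz":2.0,"wx":0.0,"wy":0.0,"wz":0.0,"jaw":30.0}])

```text
time: 7.8
tcp_pos: [486.0, 8.3, 0.7]
tool_rot: [0.997, 0.078, -0.0, -0.0]
ft_force: [0.4, -0.4, 0.5]
finger_gap: 0.349
```

```bash
python3 - <<'E'
from h import *
s=read_state();print(s['time'],s['tcp_pos'],s['tool_rot'],s['finger_gap'],s['ft_force'])
c=cam("wrist");im=vision.get_image("wrist");cv2.imwrite("pics/w4.png",im);np.save("c4.npy",np.r_[c[3]["rvec"],c[3]["tvec"]])
for p in [(0,-27,9),(0,-49,9)]:
  q=s['tcp_pos']+np.array([.988*p[0]+.154*p[1],.154*p[0]-.988*p[1],0]);q[2]=12;print(q,w2px("wrist",q,c))
print("spot",w2px("wrist",(441.5,286.5,0),c))
E
```

```text
7.8 [485.97770255   8.29872458   0.74574236] [ 9.96915517e-01  7.84821277e-02 -8.83639257e-05 -1.30405742e-05] 0.34944673854253466 [ 0.39430611 -0.41581246  0.47946815]
[481.81970255  34.97472458  12.        ] [251.56785289 222.09655564]
[478.43170255  56.71072458  12.        ] [251.75824383 172.3791483 ]
spot [ 250.37285215 -853.69539855]
```

View pics/w4.png

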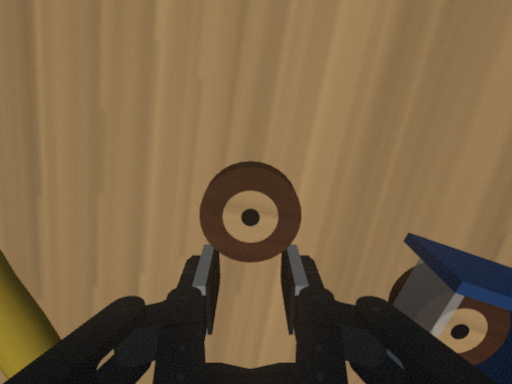

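The wheel is nested between both fingertips, hub at (250,215), about 30 mm ahead of the TCP. Pushing.

Request:
carry_out(plan=[{"tx":0.0,"ty":-8.0,"tz":-1.0,"wx":0.0,"wy":0.0,"wz":0.0,"jaw":30.0},{"tx":0.0,"ty":-20.0,"tz":-1.0,"wx":0.0,"wy":0.0,"wz":0.0,"jaw":30.0},{"tx":0.0,"ty":-32.0,"tz":-1.0,"wx":0.0,"wy":0.0,"wz":0.0,"jaw":30.0},{"tx":0.0,"ty":-44.0,"tz":-1.0,"wx":0.0,"wy":0.0,"wz":0.0,"jaw":30.0},{"tx":0.0,"ty":-56.0,"tz":-1.0,"wx":0.0,"wy":0.0,"wz":0.0,"jaw":30.0},{"tx":0.0,"ty":-68.0,"tz":-1.0,"wx":0.0,"wy":0.0,"wz":0.0,"jaw":30.0},{"tx":0.0,"ty":-80.0,"tz":-1.0,"wx":0.0,"wy":0.0,"wz":0.0,"jaw":30.0},{"tx":0.0,"ty":-92.0,"tz":-1.0,"wx":0.0,"wy":0.0,"wz":0.0,"jaw":30.0},{"tx":0.0,"ty":-104.0,"tz":-1.0,"wx":0.0,"wy":0.0,"wz":0.0,"jaw":30.0},{"tx":-1.0,"ty":-116.0,"tz":-1.0,"wx":0.0,"wy":0.0,"wz":0.0,"jaw":30.0},{"tx":-1.0,"ty":-128.0,"tz":-1.0,"wx":0.0,"wy":0.0,"wz":0.0,"jaw":30.0},{"tx":-1.0,"ty":-140.0,"tz":-1.0,"wx":0.0,"wy":0.0,"wz":0.0,"jaw":30.0},{"tx":-1.0,"ty":-152.0,"tz":-1.0,"wx":0.0,"wy":0.0,"wz":0.0,"jaw":30.0},{"tx":-1.0,"ty":-164.0,"tz":-1.0,"wx":0.0,"wy":0.0,"wz":0.0,"jaw":30.0},{"tx":-1.0,"ty":-176.0,"tz":-1.0,"wx":0.0,"wy":0.0,"wz":0.0,"jaw":30.0},{"tx":-1.0,"ty":-186.0,"tz":-1.0,"wx":0.0,"wy":0.0,"wz":0.0,"jaw":30.0},{"tx":-1.0,"ty":-194.0,"tz":-1.0,"wx":0.0,"wy":0.0,"wz":0.0,"jaw":30.0},{"tx":-1.0,"ty":-200.0,"tz":-1.0,"wx":0.0,"wy":0.0,"wz":0.0,"jaw":30.0},{"tx":-1.0,"ty":-204.0,"tz":-1.0,"wx":0.0,"wy":0.0,"wz":0.0,"jaw":30.0},{"tx":-1.0,"ty":-204.0,"tz":-1.0,"wx":0.0,"wy":0.0,"wz":0.0,"jaw":30.0}])

```text
time: 10.35
tcp_pos: [453.3, 209.5, 1.8]
tool_rot: [0.997, 0.078, 0.0, 0.0]
ft_force: [-0.3, 0.5, 0.5]
finger_gap: 0.35
```

```bash
python3 - <<'E'
from h import *
s=read_state();print(s['time'],s['tcp_pos'],s['tool_rot'],s['finger_gap'],s['ft_force'])
c=cam("wrist");im=vision.get_image("wrist");cv2.imwrite("pics/w5.png",im)
d=np.array([441.5,286.5])-s['tcp_pos'][:2];print("spot rel tool",.988*d[0]+.154*d[1],.154*d[0]-.988*d[1])
print("spot",w2px("wrist",(441.5,286.5,0),c))
E
```

```text
10.35 [453.34476494 209.46373017   1.78677145] [9.96930452e-01 7.82922262e-02 3.78215602e-05 4.00025654e-06] 0.35024914991689976 [-0.27300675  0.54662231  0.53777035]
spot rel tool 0.1609577890892595 -77.93592839478677
spot [252.17404539  97.72841271]
```

View pics/w5.png

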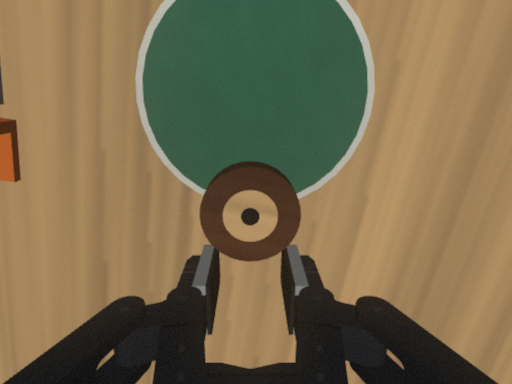

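```bash
python3 - <<'E'
from h import *
c=cam("wrist");im=cv2.imread("pics/w5.png")
hsv=cv2.cvtColor(im,cv2.COLOR_BGR2HSV);m=cv2.inRange(hsv,(60,80,30),(90,255,255))
# left/right borders of green per row -> bench points -> circle fit
P=[]
for v in range(4,178,4):
    x=np.flatnonzero(m[v])
    for u in(x[0],x[-1]+1):P.append(px2w("wrist",u,v,0,c)[:2])
P=np.array(P);A=np.c_[2*P,np.ones(len(P))];s=np.linalg.lstsq(A,(P**2).sum(1),rcond=None)[0]
print("spot",s[:2],"r",np.sqrt(s[2]+s[:2]@s[:2]))
w=px2w("wrist",250,215,12,c);print("wheel",w);d=s[:2]-w[:2];print("go",.988*d[0]+.154*d[1],.154*d[0]-.988*d[1])
E
```

```text
spot [442.64071738 287.56122374] r 46.46910253997377
wheel [448.07118926 238.66909896  12.        ]
go 2.1640809943781214 -49.14171194452659
```

Wheel at (250,215), partly over the circle's near edge. The circle fit (r 46.5 of green) says push 49 mm further and 2 mm sideways.

Request:
carry_out(plan=[{"tx":0.5,"ty":-8.0,"tz":0.0,"wx":0.0,"wy":0.0,"wz":0.0,"jaw":30.0},{"tx":1.0,"ty":-18.0,"tz":0.0,"wx":0.0,"wy":0.0,"wz":0.0,"jaw":30.0},{"tx":1.5,"ty":-28.0,"tz":0.0,"wx":0.0,"wy":0.0,"wz":0.0,"jaw":30.0},{"tx":2.0,"ty":-36.0,"tz":0.0,"wx":0.0,"wy":0.0,"wz":0.0,"jaw":30.0},{"tx":2.0,"ty":-42.0,"tz":0.0,"wx":0.0,"wy":0.0,"wz":0.0,"jaw":30.0},{"tx":2.0,"ty":-46.0,"tz":0.0,"wx":0.0,"wy":0.0,"wz":0.0,"jaw":30.0},{"tx":2.0,"ty":-49.0,"tz":0.0,"wx":0.0,"wy":0.0,"wz":0.0,"jaw":30.0},{"tx":2.0,"ty":-49.0,"tz":0.0,"wx":0.0,"wy":0.0,"wz":0.0,"jaw":30.0},{"tx":2.0,"ty":-40.0,"tz":0.0,"wx":0.0,"wy":0.0,"wz":0.0,"jaw":30.0},{"tx":2.0,"ty":-25.0,"tz":0.0,"wx":0.0,"wy":0.0,"wz":0.0,"jaw":30.0},{"tx":2.0,"ty":-5.0,"tz":0.0,"wx":0.0,"wy":0.0,"wz":0.0,"jaw":30.0},{"tx":2.0,"ty":30.0,"tz":-30.0,"wx":0.0,"wy":0.0,"wz":0.0,"jaw":30.0},{"tx":2.0,"ty":60.0,"tz":-80.0,"wx":0.0,"wy":0.0,"wz":0.0,"jaw":30.0},{"tx":2.0,"ty":100.0,"tz":-130.0,"wx":0.0,"wy":0.0,"wz":0.0,"jaw":30.0},{"tx":2.0,"ty":100.0,"tz":-150.0,"wx":0.0,"wy":0.0,"wz":0.0,"jaw":30.0},{"tx":2.0,"ty":100.0,"tz":-150.0,"wx":0.0,"wy":0.0,"wz":0.0,"jaw":30.0}])

```text
time: 12.4
tcp_pos: [472.6, 109.6, 153.8]
tool_rot: [0.997, 0.077, 0.002, -0.0]
ft_force: [1.2, -0.4, 0.3]
finger_gap: 0.347
```

```bash
python3 - <<'E'
from h import *
s=read_state();print(s['time'],s['tcp_pos'],s['ft_force'])
t=vision.get_image("top");w=vision.get_image("wrist")
v=np.zeros((384,800,3),np.uint8);v[:,:400]=cv2.resize(t[60:250,100:300],(400,380))[0:0].shape and cv2.resize(t[60:252,100:300],(400,384),interpolation=cv2.INTER_CUBIC);v[:300,400:]=cv2.resize(w,(400,300));cv2.imwrite("pics/v6.png",v)
E
```

```text
12.4 [472.61660434 109.62743879 153.77248845] [ 1.24483661 -0.37421025  0.25403461]
```

View pics/v6.png

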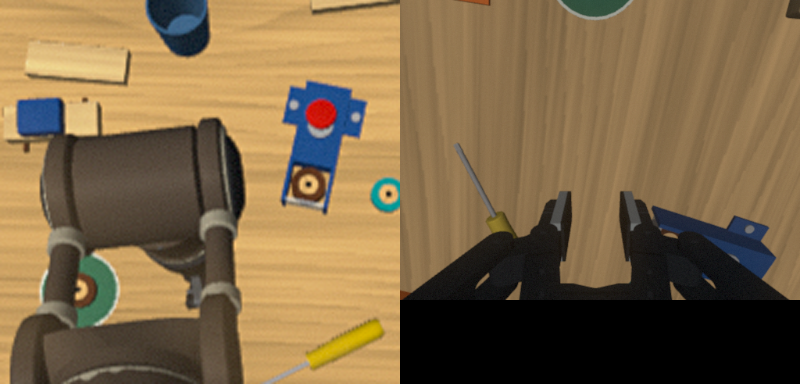

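The wheel is in the circle, hub (79,289) at about its middle, though partly hidden by the arm. One check from the scene camera.

```bash
python3 - <<'E'
from h import *
t=vision.get_image("scene")
v=np.hstack([cv2.resize(t[150:290,120:420],(480,224)),cv2.resize(t[170:240,315:415],(320,224),interpolation=cv2.INTER_CUBIC)]);cv2.imwrite("pics/v7.png",v)
E
```

```text
(no output)
```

View pics/v7.png

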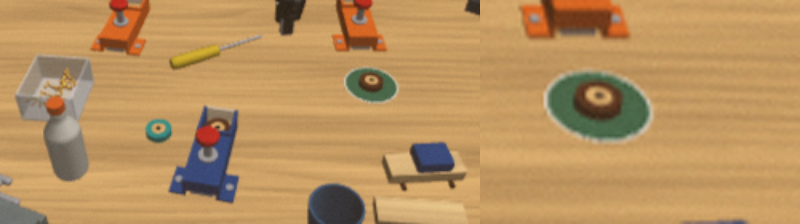

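The wheel lies flat and centred in the green circle (crop (598,100)). The plunger is up and everything else is in place.

```bash
python3 -c "
from plant import job
print(job.job_done())"
```

```text
the job is handed in; nothing more can be done
None
```

I pressed the red plunger once to its hard stop: the TCP stopped at 56.7 mm while the force rose to 17 N. I then let it come up, which released one wheel. I pushed that wheel along the bench between the two half-open fingertips into the green circle, backed off, and handed in at about 12.5 s of the 48 s allowed.

**Last checks:** The scene and top views show the wheel flat, near the middle of the circle and wholly inside it. The plunger is up and the remaining stack is in the magazine. Everything else in view stands where it did, and the gripper is clear at about 154 mm height. In the last top view the arm partly hid the circle, so the scene camera is the main evidence.

**Failed or disagreed:**
- **Refused move:** The first move call was refused by the tool's validation, and nothing moved. It went through once I wrote every row out in full.
- **Circle position:** My two measurements of the circle differed by about 1.5 mm, which the circle's spare room easily covers.

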